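# Free the seized transit pin of a blood-tube rocker

### The job

The T-handled transit pin is seized in its bore on the blood-tube rocker. Pull up on it while twisting it back and forth, about 30 degrees either side of its starting direction, first anticlockwise and then clockwise as seen from above, so that it creeps up a few millimetres with each twist; then draw it right out. Lower it tip first into the small open white tub, let go once the tip is down near the tub's floor, and leave it standing or leaning in there.

Things in the scene. Friction and masses are not known exactly. Their poses are not given: they have to be found in the camera images.
- pin: Seized steel pin, upright in the bore, tip on its floor: shank 16 mm across, on it a T-bar 48 x 12 x 14 mm (underside 66, middle 73, top 80 mm above the tip), 110 g. Origin: centre of the tip; z up, x along the bar: grip across y, firmly (40 N). Friction holds it with 10 to 20 N, mostly less while it turns, until 25 mm up; out at 36 mm. A like pin lying loose on the table is not wanted.
- bar_end (a point): Point at one end of the pin's T-bar, at mid-height: 24 mm from the pin's axis along the pin's +x, 73 mm above the tip. At the start it lies on the bore's far side, within 4 degrees of the bore frame's x.
- bore (a point): Centre of the bore's mouth, on top of the rocker, a fixed white box 200 x 260 x 65 mm high. Bore 17.5 mm wide, 36 mm deep. z up, x and y along the 200 and 260 mm sides, x away from the robot. A round knob and screw, up to 22 mm high, stand on the top 100 mm to either side along y; a tube platform, with tubes 45 mm above the top, begins 55 mm off along +x.
- tub: Small open round white plastic tub, fixed to the table: 48 mm high, 66 mm across the rim, about 56 mm inside, floor 4 mm thick. Origin: centre of its underside; z up. The pin stands or leans in it with its bar above the rim. A closed jar with a lid also on the table is not meant.

How it is judged:
By the outcome, as a careful person would: the job done as asked, in the order asked, and still so for the second after the job is handed in, with the robot touching nothing.
It also fails if it takes over 58 s, if anything falls off the work surface, if the arm or the gripper's body presses on something with over 40 N, if the wrist force passes 120 N, or if a joint passes its speed limit or range.

### The arm

A 7-joint arm with a two-finger parallel gripper is mounted at the origin on the work surface. World frame = base frame: x ahead of the robot, y to its left, z up, the work surface at z = 0. Lengths are in m, angles in rad, forces in N, time in s.
With the tool pointing down it reaches from about 0.425 to 0.825 m from the base axis. Payload 3.6 kg.
Tool frame: the origin (TCP) lies midway between the tips of the shut fingers; the grasp point (between the pads) lies 19 mm behind it (robot.grip_depth is the distance from the TCP to the grasp point, in m); z points along the fingers, y is the direction in which the jaws open and shut (so a half turn about z gives the same grasp; the last joint's range is limited). The gripper opens to 85 mm and grips with 20 to 120 N. Pads are 22 mm wide; open, the fingers measure 114 mm over their backs; the gripper's body (76 mm by 85 mm) begins 54 mm behind the grasp point. The pads swing forward as they close: fully open they stand 13 mm farther back than shut.
Start: joints at [-1.321, 0.615, -0.013, 1.423, 0.008, 1.103, -0.04], TCP at [0.177, 0.625, 0.231] pointing down, gripper open.
Joint ranges: [-3.12, 3.12], [-0.3, 2.06], [-1.34, 1.32], [0.26, 2.42], [-1.36, 4.5], [0.01, 1.98], [-2.84, 2.84]. Speed limits (rad/s): [2.79, 2.79, 3.14, 3.14, 3.14, 3.14, 3.14].

### API

Orientations are given as a unit quaternion [w, x, y, z].
In Python, from plant import robot, vision, spotter gives the robot as it stands.
- The arm moves only by the tool apply_moves, never from a script. Its argument "motion" is a list of rows, each a list of 2 entries, a list of its own where there are three numbers: the shift along the tool's x, y, z in units of 30 mm (1.0 is 30 mm), then the turn, a rotation vector about the tool's x, y, z in degrees. A call has 1 to 12 rows; each row is the pose to reach, as a shift and turn from the pose commanded when the call began, along the tool's axes at that moment; what a row does not reach only later rows make up. A row lasts 1/12 s, in which the tool goes at most 41.7 mm and 7.16 degrees, less where a joint would pass 70% of its speed; a pose out of reach is approached as far as the arm can. A call with a gripper value outside its range is refused whole. "hand" is the opening, from 0 (shut) to 1 (fully open), set as the call begins (left out, the last holds). The fingers move at their own pace and stop on an object; "squeeze" is the grip in N (left out, the last holds). Time passes only in rows, so rows that repeat a pose let the fingers close. It gives the time, the measured TCP pose, the force and the opening at its end, in the units of the state.
- robot.state(): the state, without advancing time (a new reading comes with each control period).
- vision.read_camera(name): name is "side" or "top" or "wrist"; returns a dict with "image" (420x560x3 uint8, red, green, blue), "z_map" (420x560 float32, m along the optical axis (not along the pixel's ray), 0 where there is no reading), "intrinsics" (3x3 intrinsics, pixels), "dist" ([k1, k2, p1, p2, k3] as OpenCV has them; the pictures are not rectified), "R" (3x3) and "t" (3): a world point X has camera coordinates R X + t; the wrist camera has in their place "hand_eye" (4x4, takes a point from camera to tool coordinates, whose origin is the TCP and whose axes are the flange's). Camera axes: x right, y down, z forward; pixel columns grow to the right and rows downward; lengths in m; the calibration is good to about 2 mm. A picture is of the moment at which its call begins: read the wrist's pose just before it.
- robot.sign_off(): hands the job in, once; it reports no verdict.
Trained networks look in the newest picture that a camera, given by its name, has taken for a name from the list of things; names that differ only in an ending like _2 or _b are one class to them, and where a whole thing is asked for, a point or a joint stands for the part that bears it (a point fixed in the world has none). Each returns a list of dicts, best first, with "confidence" (0 to 1); they miss things now and then, are a little off and sometimes report something else, mostly with a low value. They report only what shows in the picture. A call takes as long as a camera call.
- spotter.spot_in(name, camera): "location" ([x, y, z] in m, in world coordinates, good to about 4 mm: the middle of the surface that is visible of it).
- spotter.silhouettes(name, camera): "region" (420x560 bool, what is visible of it).
The state is a dict: "time": time; "q": joint angles; "qd": joint speeds; "tau": joint torques, N m; "tool_pos": TCP position; "tool_rot": TCP orientation; "force": force on the tool from outside, world axes, zero at the start; "ft_torque": the same for the moment, N m; "width": finger opening in m.
Only numpy, scipy, OpenCV 4.12 (cv2) and the standard library are available. Lean on these libraries where they do the work, as an engineer would, in place of code of your own. Each camera call takes 0.05 s, during which the arm holds its last target. There are 200 camera calls.

## Working session

There is one attempt and no reset: what is moved stays moved. The work goes in short steps, Python scripts to look and compute and a tool call to move; the robot and the scene stay as the last step left them, time stands still between calls to the robot, and variables do not carry over. Pictures are saved under pics/ and viewed, about 8 in all and at most 12, crops included, and the job is handed in when it is done.

Besides the shell and the picture viewer there is one more tool, called after ">>>" as name(argument=value, ...) on one line, values as JSON. apply_moves: Moves the arm, as the interface text tells. Its arguments: {"type":"object","properties":{"motion":{"type":"array","items":{"type":"array"}},"hand":{"type":"number"},"squeeze":{"type":"number"}},"required":["motion"]}

```bash
ls; mkdir -p pics
cat > h.py <<'E'
import numpy as np, cv2
from plant import robot, vision, spotter
from scipy.spatial.transform import Rotation as Ro
def Rt(s): w,x,y,z=s['tool_rot']; return Ro.from_quat([x,y,z,w])
def cam(n):
    s=robot.state(); c=vision.read_camera(n)
    if 'R' in c: c['cR']=np.array(c['R']).T; c['ct']=-c['cR']@np.array(c['t'])
    else:
        H=np.array(c['hand_eye']); R=Rt(s).as_matrix()
        c['cR']=R@H[:3,:3]; c['ct']=R@H[:3,3]+np.array(s['tool_pos'])
    return c
def cloud(c):
    h,w=c['z_map'].shape; u,v=np.meshgrid(np.arange(w),np.arange(h))
    p=cv2.undistortPoints(np.stack([u,v],-1).reshape(-1,1,2).astype(np.float64),np.array(c['intrinsics'],float),np.array(c['dist'],float)).reshape(h,w,2)
    z=c['z_map'][...,None].astype(float); P=np.concatenate([p*z,z],-1)
    W=P@c['cR'].T+c['ct']; W[c['z_map']==0]=np.nan; return W
def save(c,n,crop=None,k=1):
    im=c['image'][...,::-1]
    if crop: a,b,d,e=crop; im=im[a:b,d:e]
    cv2.imwrite('pics/'+n,cv2.resize(im,None,fx=k,fy=k))
E
python3 - <<'E'
from h import *
s=robot.state();print(s['time'],s['tool_pos'],s['tool_rot'],s['force'],s['width'],robot.grip_depth)
ims=[]
for n in('top','side'):
    c=cam(n);W=cloud(c);np.save(n+'.npy',W);save(c,n+'0.png');print(n,c['ct'])
    for t in('pin','tub','bore','bar_end'):
        for d in spotter.spot_in(t,n)[:3]:print(t,np.round(d['location'],4),d['confidence'])
E
```

```text
pics
0.0 [0.17681154 0.62468408 0.23013288] [-1.45784322e-04  1.37432287e-01  9.90510318e-01 -1.28668207e-03] [-0.79668406  0.37937141  0.46964391] 0.0851749887265271 0.0187
top [0.49809724 0.10614591 1.02372996]
pin [ 0.5467 -0.0507  0.1084] 0.7
tub [0.5411 0.3056 0.0063] 0.87
bore [ 0.6091 -0.0463  0.0878] 0.84
bar_end [ 0.5522 -0.0506  0.1087] 0.52
side [0.26750858 0.49217903 0.53281637]
pin [ 0.5495 -0.0429  0.1018] 0.65
tub [0.5444 0.2942 0.0259] 0.65
bore [ 0.603  -0.001   0.0674] 0.67
bar_end [ 0.5479 -0.0414  0.0997] 0.56
```

View pics/top0.png

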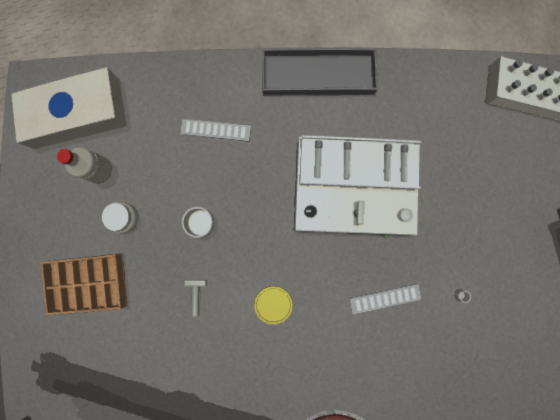

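View pics/side0.png

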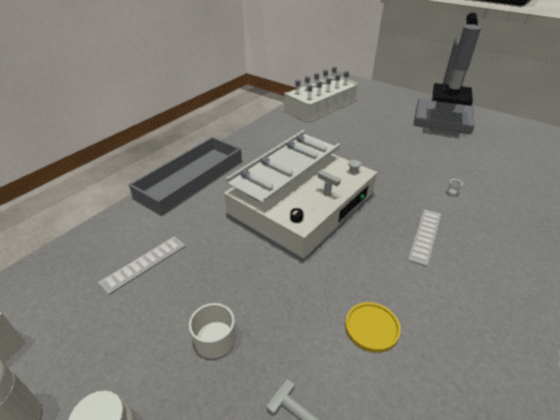

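The top view shows the pin's T-bar at (360,213) on the rocker, the open tub at (198,222), the closed jar at (118,217), and the loose pin at (195,297). The side view agrees: pin at (328,182), tub at (213,330).

Run:
```python
from h import *
W=np.load('top.npy')
def rect(m):
    r=cv2.minAreaRect((W[m][:,:2]*1000).astype(np.float32)); return r
sub=np.zeros(W.shape[:2],bool); sub[190:235,345:378]=1
z=W[...,2]
m=sub&(z>.098)&(z<.125); print('bar',m.sum(),rect(m),np.nanmedian(z[m]))
X=W[m][:,:2]; C=X.mean(0); print(C, np.linalg.svd(X-C)[2][0])
b=np.zeros_like(sub); b[190:235,300:415]=1; m=b&(z>.055)&(z<.075);print('box top',rect(m),np.nanmedian(z[m]))
t=np.zeros_like(sub); t[200:245,175:220]=1
m=t&(z>.035)&(z<.06);print('rim',m.sum(),cv2.minEnclosingCircle((W[m][:,:2]*1000).astype(np.float32)),np.nanmedian(z[m]),W[m].mean(0))
W=np.load('side.npy');z=W[...,2]
sub[:]=0;sub[160:200,310:345]=1;m=sub&(z>.088)&(z<.13);print('bar side',m.sum(),rect(m),W[m].mean(0),np.nanmax(z[m]))
t[:]=0;t[300:360,185:240]=1;m=t&(z>.041)&(z<.056);print('rim side',cv2.minEnclosingCircle((W[m][:,:2]*1000).astype(np.float32)))
s=robot.state();print(Rt(s).as_matrix().round(3))
```

```text
bar 152 ((551.3911743164062, -48.719322204589844), (13.111250877380371, 45.07513427734375), 85.0486068725586) 0.10817870061711177
[ 0.55117023 -0.04807515] [-0.99591547  0.09029054]
box top ((554.6185302734375, -49.93431854248047), (245.82431030273438, 94.46080780029297), 88.9601058959961) 0.06483893049129225
rim 185 ((538.8349609375, 295.8195495605469), 32.46828842163086) 0.047090162360321264 [0.53849354 0.2983017  0.04603217]
bar side 308 ((575.6962890625, -68.13153076171875), (37.724510192871094, 108.27306365966797), 48.83633041381836) [ 0.56260116 -0.05550812  0.10163777] 0.11124037862431568
rim side ((537.814453125, 294.6405944824219), 33.37644958496094)
[[-0.962  0.272 -0.   ]
 [ 0.272  0.962 -0.   ]
 [ 0.    -0.    -1.   ]]
```

>>> apply_moves(motion=[[[-18.1,-18.2,-0.7],[0,0,-11]],[[-18.1,-18.2,-0.7],[0,0,-11]],[[-18.1,-18.2,-0.7],[0,0,-11]],[[-18.1,-18.2,-0.7],[0,0,-11]],[[-18.1,-18.2,-0.7],[0,0,-11]],[[-18.1,-18.2,-0.7],[0,0,-11]],[[-18.1,-18.2,-0.7],[0,0,-11]],[[-18.1,-18.2,-0.7],[0,0,-11]],[[-18.1,-18.2,-0.7],[0,0,-11]],[[-18.1,-18.2,-0.7],[0,0,-11]],[[-18.1,-18.2,-0.7],[0,0,-11]],[[-18.1,-18.2,-0.7],[0,0,-11]]])

```text
time: 1.5
tool_pos: [0.4204, 0.1866, 0.2455]
tool_rot: [0.001, 0.042, 0.999, 0.0]
force: [0.7, -0.1, -1.2]
width: 0.0854
```

```bash
cat > go.py <<'E'
from h import *
import sys
# target x y z (TCP) and yaw of tool x (deg): print shift (units) and turn
x,y,z,yaw=map(float,sys.argv[1:5]); s=robot.state(); R=Rt(s); p=np.array(s['tool_pos'])
D=Ro.from_matrix([[1,0,0],[0,-1,0],[0,0,-1]]); T=Ro.from_euler('z',yaw,degrees=True)*D
print('shift',np.round(R.inv().apply(np.array([x,y,z])-p)/.03,2),'turn',np.round((R.inv()*T).as_rotvec(degrees=True),1),'pos',p.round(4),'yaw',np.degrees(np.arctan2(*R.as_matrix()[1::-1,0])).round(2),'t',s['time'],'q',np.round(s['q'],2),'F',np.round(s['force'],1),'w',s['width'])
E
python3 go.py .551 -.048 .25 175
```

```text
shift [-4.99 -7.43 -0.15] turn [0.  0.1 0.2] pos [0.4204 0.1866 0.2455] yaw 175.21 t 1.5 q [-0.48  0.31  0.02  1.93 -0.01  0.91  1.03] F [ 0.7 -0.1 -1.2] w 0.08539766880397567
```

>>> apply_moves(motion=[[[-5.0,-7.4,-0.15],[0,0,0]],[[-5.0,-7.4,-0.15],[0,0,0]],[[-5.0,-7.4,-0.15],[0,0,0]],[[-5.0,-7.4,-0.15],[0,0,0]],[[-5.0,-7.4,-0.15],[0,0,0]],[[-5.0,-7.4,-0.15],[0,0,0]],[[-5.0,-7.4,-0.15],[0,0,0]],[[-5.0,-7.4,-0.15],[0,0,0]],[[-5.0,-7.4,-0.15],[0,0,0]],[[-5.0,-7.4,-0.15],[0,0,0]],[[-5.0,-7.4,-0.15],[0,0,0]]])

```text
time: 2.42
tool_pos: [0.55, -0.0432, 0.2495]
tool_rot: [-0.0, 0.04, 0.999, 0.001]
force: [0.3, -0.5, -0.8]
width: 0.0852
```

```bash
python3 go.py .551 -.048 .25 175
python3 - <<'E'
from h import *
c=cam('wrist');W=cloud(c);np.save('w1.npy',W);save(c,'w1.png');z=W[...,2]
for t in('pin','bore','bar_end'):
    for d in spotter.spot_in(t,'wrist')[:3]:print(t,np.round(d['location'],4),d['confidence'])
near=np.hypot(W[...,0]-.551,W[...,1]+.048)<.045
m=near&(z>.099)&(z<.12);print(m.sum(),np.nanmedian(z[m]),cv2.minAreaRect((W[m][:,:2]*1000).astype(np.float32)),np.argwhere(m).mean(0))
X=W[m][:,:2];C=np.median(X,0);print(X.mean(0),np.linalg.svd(X-X.mean(0),full_matrices=False)[2][0])
m=(z>.06)&(z<.07);print(cv2.minAreaRect((W[m][:,:2]*1000).astype(np.float32)))
E
```

```text
shift [-0.05 -0.16 -0.02] turn [ 0.1 -0.   0.4] pos [ 0.55   -0.0432  0.2495] yaw 175.38 t 2.4167 q [-0.02  0.44  0.09  1.69 -0.05  1.01  1.58] F [ 0.3 -0.5 -0.8] w 0.08522454657096282
pin [ 0.5473 -0.0463  0.1155] 0.57
pin [ 0.5978 -0.0531  0.0652] 0.5
bore [ 0.5961 -0.0503  0.0645] 0.72
bar_end [ 0.5473 -0.0504  0.1063] 0.57
584 0.10889557970864275 ((549.7236938476562, -49.65263366699219), (11.623491287231445, 47.78336715698242), 85.28697204589844) [199.14726027 272.43664384]
[ 0.54839672 -0.04916303] [ 0.99682596 -0.07961161]
((637.4913330078125, -234.349365234375), (205.19967651367188, 676.7454833984375), 22.119888305664062)
```

View pics/w1.png

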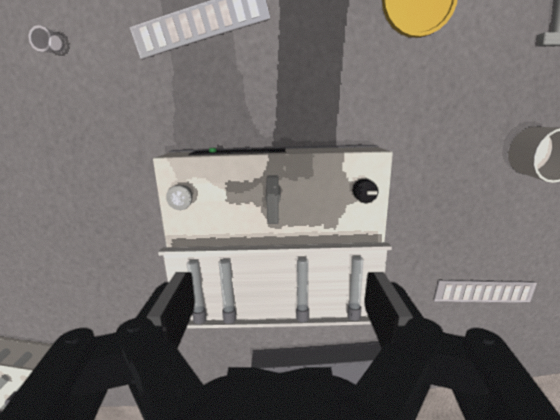

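The wrist view shows the T-bar at about (272,199), centred between the knobs and aligned with the tool. I'll descend to it.

>>> apply_moves(motion=[[[0,-0.19,1],[0,0,0]],[[0,-0.19,2],[0,0,0]],[[0,-0.19,3],[0,0,0]],[[0,-0.19,3.6],[0,0,0]],[[0,-0.19,3.6],[0,0,0]],[[0,-0.19,3.6],[0,0,0]]], hand=0.6, squeeze=40)

```text
time: 3.12
tool_pos: [0.5497, -0.0505, 0.1411]
tool_rot: [-0.001, 0.042, 0.999, 0.0]
force: [0.4, -0.0, 0.5]
width: 0.0512
```

```bash
python3 go.py .5495 -.049 .083 175.3
python3 - <<'E'
from h import *
c=cam('wrist');W=cloud(c);save(c,'w2.png');z=W[...,2]
near=np.hypot(W[...,0]-.55,W[...,1]+.048)<.035
m=near&(z>.1)&(z<.118);print(m.sum(),np.nanmedian(z[m]),cv2.minAreaRect((W[m][:,:2]*1000).astype(np.float32)),np.argwhere(m).mean(0))
X=W[m][:,:2];print(X.mean(0),np.linalg.svd(X-X.mean(0),full_matrices=False)[2][0])
E
```

```text
shift [0.01 0.05 1.94] turn [-0.  -0.1 -0.1] pos [ 0.5497 -0.0505  0.1411] yaw 175.24 t 3.1167 q [-0.    0.57  0.08  1.82 -0.06  0.75  1.6 ] F [ 0.4 -0.   0.5] w 0.051189193178943417
1317 0.1088664645953793 ((549.9676513671875, -49.594390869140625), (11.629331588745117, 48.58039093017578), 85.5343017578125) [243.85952923 280.25436598]
[ 0.54751192 -0.04929667] [ 0.99720444 -0.07472148]
```

View pics/w2.png

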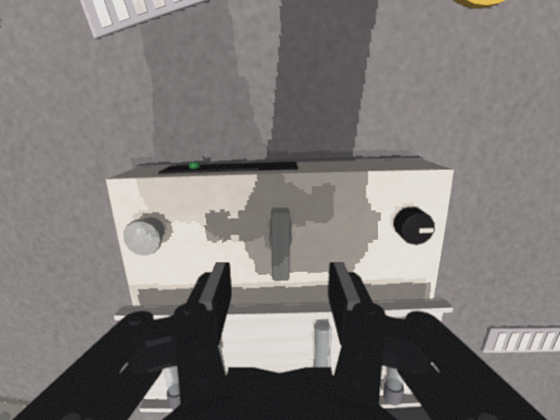

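The bar, at (280,244), is centred between the fingertips. I'll go down and close.

>>> apply_moves(motion=[[[0,0.03,0.8],[0,0,0]],[[0,0.03,1.5],[0,0,0]],[[0,0.03,1.93],[0,0,0]],[[0,0.03,1.93],[0,0,0]],[[0,0.03,1.93],[0,0,0]],[[0,0.03,1.93],[0,0,0]]])

```text
time: 3.67
tool_pos: [0.5518, -0.0502, 0.0855]
tool_rot: [0.002, 0.042, 0.999, -0.0]
force: [-0.0, -0.7, 0.8]
width: 0.051
```

>>> apply_moves(motion=[[[0,0,0],[0,0,0]],[[0,0,0],[0,0,0]],[[0,0,0],[0,0,0]],[[0,0,0],[0,0,0]],[[0,0,0],[0,0,0]],[[0,0,0],[0,0,0]],[[0,0,0],[0,0,0]],[[0,0,0],[0,0,0]]], hand=0, squeeze=45)

```text
time: 4.33
tool_pos: [0.5509, -0.0501, 0.0846]
tool_rot: [0.001, 0.042, 0.999, 0.0]
force: [-0.4, -0.4, 6.3]
width: 0.0136
```

```bash
python3 go.py .55 -.0495 .083 175.5; python3 -c "
from h import *
print(robot.state()['ft_torque'])"
```

```text
shift [0.03 0.02 0.05] turn [ 0.   0.1 -0.3] pos [ 0.5509 -0.0501  0.0846] yaw 175.2 t 4.3333 q [ 0.01  0.65  0.07  1.86 -0.07  0.62  1.61] F [-0.4 -0.4  6.3] w 0.013585668216291376
[ 0.0757353   0.18608413 -0.00176265]
```

>>> apply_moves(motion=[[[0,0,-0.04],[0,0,-4]],[[0,0,-0.08],[0,0,-9]],[[0,0,-0.1],[0,0,-14]],[[0,0,-0.12],[0,0,-19]],[[0,0,-0.14],[0,0,-24]],[[0,0,-0.16],[0,0,-28]],[[0,0,-0.16],[0,0,-30]],[[0,0,-0.16],[0,0,-30]]])

```text
time: 5.0
tool_pos: [0.5494, -0.0497, 0.0869]
tool_rot: [-0.001, -0.218, 0.976, 0.001]
force: [1.5, 0.5, -10.2]
width: 0.0135
```

```bash
python3 go.py .55 -.0495 .083 175.5; python3 -c "
from h import *
print(robot.state()['ft_torque'])"
```

```text
shift [-0.02 -0.    0.13] turn [ 0.1 -0.1 29.7] pos [ 0.5494 -0.0497  0.0869] yaw -154.77 t 5.0 q [ 0.1   0.65 -0.08  1.86  0.08  0.63  1.99] F [  1.5   0.5 -10.2] w 0.013514141644979442
[ 0.2280036  -0.44753971 -0.07556657]
```

>>> apply_moves(motion=[[[0,0,0],[0,0,5]],[[0,0,-0.02],[0,0,11]],[[0,0,-0.04],[0,0,17]],[[0,0,-0.06],[0,0,23]],[[0,0,-0.08],[0,0,29]],[[0,0,-0.1],[0,0,35]],[[0,0,-0.12],[0,0,41]],[[0,0,-0.13],[0,0,47]],[[0,0,-0.14],[0,0,53]],[[0,0,-0.15],[0,0,58]],[[0,0,-0.15],[0,0,60]],[[0,0,-0.15],[0,0,60]]])

```text
time: 6.0
tool_pos: [0.5495, -0.0502, 0.0919]
tool_rot: [-0.001, 0.299, 0.954, -0.001]
force: [0.8, -0.6, -7.4]
width: 0.0134
```

```bash
python3 go.py .55 -.0495 .083 175.5
python3 - <<'E'
from h import *
print(robot.state()['ft_torque'])
c=cam('wrist');save(c,'w3.png',(200,420,140,420),2)
E
```

```text
shift [0.   0.03 0.3 ] turn [ -0.1  -0.1 -30.4] pos [ 0.5495 -0.0502  0.0919] yaw 145.15 t 6.0 q [-0.09  0.65  0.22  1.86 -0.22  0.65  1.23] F [ 0.8 -0.6 -7.4] w 0.013400852033296363
[-0.16482062 -0.32353729  0.06271066]
```

View pics/w3.png

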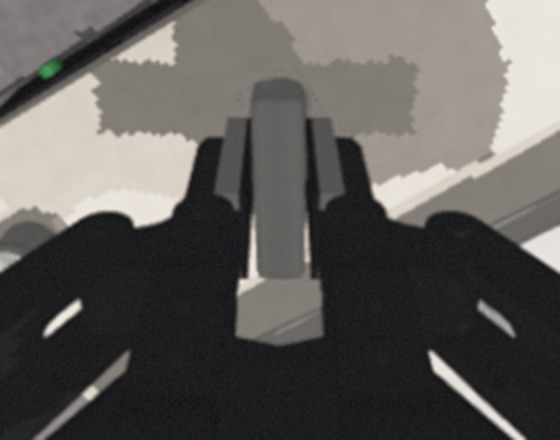

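The bar is held between the pads at about (278,180) in the crop and has turned with the tool. I'll continue.

>>> apply_moves(motion=[[[0,0,0],[0,0,-5]],[[0,0,-0.02],[0,0,-11]],[[0,0,-0.04],[0,0,-17]],[[0,0,-0.06],[0,0,-23]],[[0,0,-0.08],[0,0,-29]],[[0,0,-0.1],[0,0,-35]],[[0,0,-0.12],[0,0,-41]],[[0,0,-0.13],[0,0,-47]],[[0,0,-0.14],[0,0,-53]],[[0,0,-0.15],[0,0,-58]],[[0,0,-0.15],[0,0,-60]],[[0,0,-0.15],[0,0,-60]]])

```text
time: 7.05
tool_pos: [0.5496, -0.0499, 0.0968]
tool_rot: [-0.001, -0.218, 0.976, 0.001]
force: [0.3, 0.3, -8.0]
width: 0.0135
```

```bash
cat > bar.py <<'E'
from h import *
c=cam('wrist');W=cloud(c);p=robot.state()['tool_pos'];z=W[...,2];m=np.zeros(z.shape,bool);m[245:330,270:288]=1
d=z[m]-p[2];print('bar top - TCP',np.nanmedian(d),np.nanpercentile(d,[20,80]))
E
python3 go.py .55 -.0495 .083 175.5; python3 bar.py
```

```text
shift [-0.02  0.01  0.46] turn [ 0.1 -0.1 29.7] pos [ 0.5496 -0.0499  0.0968] yaw -154.77 t 7.05 q [ 0.1   0.64 -0.08  1.85  0.08  0.66  1.99] F [ 0.3  0.3 -8. ] w 0.013509552343095862
bar top - TCP 0.02414740295167349 [0.02349709 0.02465147]
```

No slip: the bar top is still 24 mm above the TCP, and the pin is up about 12 mm.

>>> apply_moves(motion=[[[0,0,0],[0,0,5]],[[0,0,-0.02],[0,0,11]],[[0,0,-0.04],[0,0,17]],[[0,0,-0.06],[0,0,23]],[[0,0,-0.08],[0,0,29]],[[0,0,-0.1],[0,0,35]],[[0,0,-0.12],[0,0,41]],[[0,0,-0.13],[0,0,47]],[[0,0,-0.14],[0,0,53]],[[0,0,-0.15],[0,0,58]],[[0,0,-0.15],[0,0,60]],[[0,0,-0.15],[0,0,60]]])

```text
time: 8.1
tool_pos: [0.5496, -0.0501, 0.1015]
tool_rot: [-0.0, 0.299, 0.954, -0.001]
force: [1.3, -0.3, -7.5]
width: 0.0134
```

>>> apply_moves(motion=[[[0,0,0],[0,0,-5]],[[0,0,-0.02],[0,0,-11]],[[0,0,-0.04],[0,0,-17]],[[0,0,-0.06],[0,0,-23]],[[0,0,-0.08],[0,0,-29]],[[0,0,-0.1],[0,0,-35]],[[0,0,-0.12],[0,0,-41]],[[0,0,-0.13],[0,0,-47]],[[0,0,-0.14],[0,0,-53]],[[0,0,-0.15],[0,0,-58]],[[0,0,-0.15],[0,0,-60]],[[0,0,-0.15],[0,0,-60]]])

```text
time: 9.1
tool_pos: [0.5496, -0.0501, 0.106]
tool_rot: [-0.001, -0.218, 0.976, 0.0]
force: [1.4, 0.6, -7.9]
width: 0.0137
```

```bash
python3 go.py .55 -.0495 .083 175.5; python3 bar.py
```

```text
shift [-0.02  0.01  0.77] turn [ 0.  -0.1 29.7] pos [ 0.5496 -0.0501  0.106 ] yaw -154.77 t 9.1 q [ 0.1   0.62 -0.08  1.85  0.07  0.68  1.99] F [ 1.4  0.6 -7.9] w 0.013658816732142153
bar top - TCP 0.02412699975085217 [0.02354786 0.02465854]
```

>>> apply_moves(motion=[[[0,0,0],[0,0,5]],[[0,0,-0.02],[0,0,11]],[[0,0,-0.04],[0,0,17]],[[0,0,-0.06],[0,0,23]],[[0,0,-0.08],[0,0,29]],[[0,0,-0.1],[0,0,35]],[[0,0,-0.12],[0,0,41]],[[0,0,-0.14],[0,0,47]],[[0,0,-0.15],[0,0,53]],[[0,0,-0.16],[0,0,58]],[[0,0,-0.16],[0,0,60]],[[0,0,-0.16],[0,0,60]]])

```text
time: 10.15
tool_pos: [0.5497, -0.0499, 0.1109]
tool_rot: [-0.0, 0.299, 0.954, -0.0]
force: [0.3, -0.4, -8.0]
width: 0.0136
```

>>> apply_moves(motion=[[[0,0,-0.02],[0,0,-6]],[[0,0,-0.05],[0,0,-12]],[[0,0,-0.08],[0,0,-18]],[[0,0,-0.1],[0,0,-24]],[[0,0,-0.12],[0,0,-29]],[[0,0,-0.14],[0,0,-30]],[[0,0,-0.14],[0,0,-30]]])

```text
time: 10.73
tool_pos: [0.5508, -0.0504, 0.1165]
tool_rot: [0.001, 0.043, 0.999, 0.0]
force: [0.5, 0.2, -1.2]
width: 0.0137
```

```bash
python3 go.py .5385 .2955 .15 175.5; python3 bar.py
```

```text
shift [ 1.39 11.45 -1.12] turn [ 0.   0.1 -0.4] pos [ 0.5508 -0.0504  0.1165] yaw 175.12 t 10.7333 q [ 0.    0.61  0.08  1.84 -0.07  0.69  1.6 ] F [ 0.5  0.2 -1.2] w 0.01365286544541581
bar top - TCP 0.024527584651491366 [0.02398042 0.0250188 ]
```

>>> apply_moves(motion=[[[0,0,-0.3],[0,0,0]],[[0,0,-0.7],[0,0,0]],[[0,0,-1.2],[0,0,0]],[[0,0,-1.8],[0,0,0]],[[0,0,-2.4],[0,0,0]],[[0,0,-2.5],[0,0,0]],[[0,0,-2.5],[0,0,0]]])

```text
time: 11.37
tool_pos: [0.5511, -0.0501, 0.1921]
tool_rot: [0.002, 0.042, 0.999, -0.0]
force: [-0.4, -0.3, -1.2]
width: 0.0138
```

```bash
python3 go.py .5385 .2955 .19 175.1; python3 bar.py
```

```text
shift [ 1.39 11.44  0.06] turn [-0.   0.2  0.1] pos [ 0.5511 -0.0501  0.1921] yaw 175.17 t 11.3667 q [-0.01  0.51  0.09  1.76 -0.06  0.87  1.59] F [-0.4 -0.3 -1.2] w 0.013841284710925944
bar top - TCP 0.02564347837348907 [0.02507146 0.02614855]
```

>>> apply_moves(motion=[[[0.05,0.4,0],[0,0,0]],[[0.15,1.3,0],[0,0,0]],[[0.28,2.3,0],[0,0,0]],[[0.42,3.4,0],[0,0,0]],[[0.56,4.6,0],[0,0,0]],[[0.7,5.8,0],[0,0,0]],[[0.85,7.0,0],[0,0,0]],[[1.0,8.2,0],[0,0,0]],[[1.14,9.4,0],[0,0,0]],[[1.26,10.4,0],[0,0,0]],[[1.35,11.1,0],[0,0,0]],[[1.39,11.4,0],[0,0,0]]])

```text
time: 12.42
tool_pos: [0.534, 0.3004, 0.1885]
tool_rot: [-0.002, 0.038, 0.999, 0.001]
force: [-0.2, 0.4, -1.5]
width: 0.0138
```

>>> apply_moves(motion=[[[0,0,0],[0,0,0]],[[0,0,0],[0,0,0]],[[0,0,0],[0,0,0]]])

```text
time: 12.67
tool_pos: [0.5376, 0.2912, 0.1898]
tool_rot: [-0.0, 0.044, 0.999, -0.001]
force: [0.3, -0.3, -1.3]
width: 0.0136
```

```bash
python3 go.py .5385 .2955 .059 175.1; python3 bar.py
python3 - <<'E'
from h import *
c=cam('side');W=cloud(c);save(c,'s2.png',(150,410,90,420),2)
c=cam('wrist');W=cloud(c);z=W[...,2]
m=(np.hypot(W[...,0]-.5385,W[...,1]-.2955)<.045)&(z>.04)&(z<.054);print('rim',m.sum(),cv2.minEnclosingCircle((W[m][:,:2]*1000).astype(np.float32)),np.nanmedian(z[m]))
E
```

```text
shift [-0.02  0.16  4.36] turn [-0.2 -0.  -0.1] pos [0.5376 0.2912 0.1898] yaw 175.0 t 12.6667 q [-0.59  0.6   0.09  1.6  -0.06  0.95  1.  ] F [ 0.3 -0.3 -1.3] w 0.013560992823146475
bar top - TCP 0.023993650543966738 [0.02342016 0.02448449]
rim 744 ((537.4961547851562, 294.1881408691406), 32.983768463134766) 0.04753353180079581
```

View pics/s2.png

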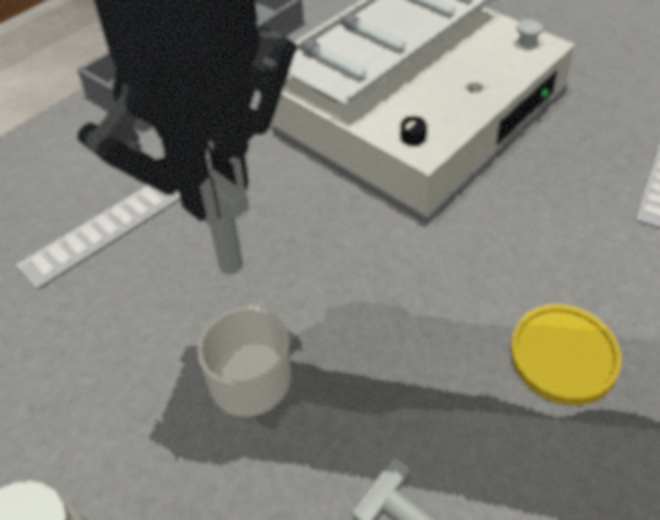

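The side view shows the pin out of the bore (empty at (475,88) in the crop) and hanging above the open tub at (245,350). I'll lower it.

>>> apply_moves(motion=[[[0,0.11,0.6],[0,0,0]],[[0,0.11,1.3],[0,0,0]],[[0,0.11,2.0],[0,0,0]],[[0,0.11,2.6],[0,0,0]],[[0,0.11,3.1],[0,0,0]],[[0,0.11,3.5],[0,0,0]],[[0,0.11,3.8],[0,0,0]],[[0,0.11,4.0],[0,0,0]],[[0,0.11,4.15],[0,0,0]],[[0,0.11,4.25],[0,0,0]],[[0,0.11,4.25],[0,0,0]],[[0,0.11,4.25],[0,0,0]]])

```text
time: 13.82
tool_pos: [0.5378, 0.2976, 0.0633]
tool_rot: [0.0, 0.042, 0.999, 0.0]
force: [-0.4, -0.2, -1.7]
width: 0.0134
```

```bash
python3 go.py .5378 .2945 .0605 175.1; python3 bar.py
python3 - <<'E'
from h import *
c=cam('side');save(c,'s3.png',(240,400,120,320),3)
E
```

```text
shift [-0.01 -0.1   0.09] turn [0.  0.  0.1] pos [0.5378 0.2976 0.0633] yaw 175.2 t 13.8167 q [-0.58  0.76  0.07  1.7  -0.07  0.69  1.01] F [-0.4 -0.2 -1.7] w 0.01343026778908925
bar top - TCP 0.02408624631589347 [0.02353701 0.02461282]
```

View pics/s3.png

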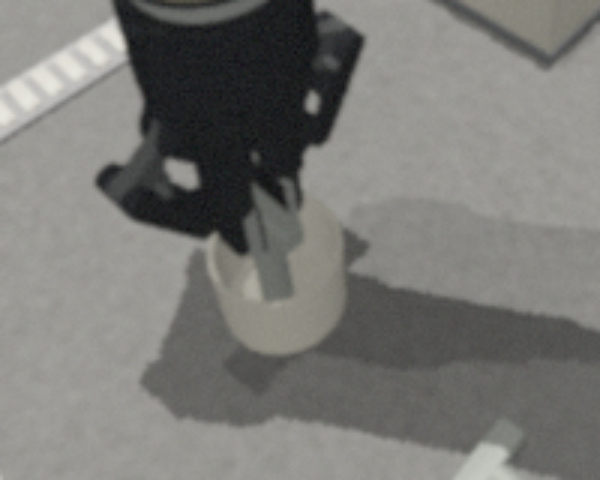

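The shank is inside the tub at (270,275) in the crop, with the tip about 4 mm above the floor. One small step down, then release.

>>> apply_moves(motion=[[[0,-0.08,0.04],[0,0,0]],[[0,-0.08,0.08],[0,0,0]],[[0,-0.08,0.1],[0,0,0]],[[0,-0.08,0.1],[0,0,0]],[[0,-0.08,0.1],[0,0,0]]])

```text
time: 14.33
tool_pos: [0.5373, 0.2951, 0.0598]
tool_rot: [-0.0, 0.042, 0.999, 0.0]
force: [-0.2, 0.0, -1.6]
width: 0.0135
```

>>> apply_moves(motion=[[[0,0,0],[0,0,0]],[[0,0,0],[0,0,0]],[[0,0,0],[0,0,0]],[[0,0,0],[0,0,0]],[[0,0,0],[0,0,0]],[[0,0,0],[0,0,0]]], hand=0.5)

```text
time: 14.83
tool_pos: [0.5373, 0.2951, 0.0599]
tool_rot: [0.0, 0.042, 0.999, 0.0]
force: [0.5, -0.1, 0.0]
width: 0.0427
```

```bash
python3 go.py .5378 .2945 .2 175.1;python3 - <<'E'
from h import *
c=cam('wrist');save(c,'w4.png',(140,420,100,460),2)
E
```

```text
shift [-0.02 -0.02 -4.67] turn [0.  0.  0.1] pos [0.5373 0.2951 0.0599] yaw 175.2 t 14.8333 q [-0.58  0.76  0.06  1.7  -0.07  0.68  1.01] F [ 0.5 -0.1  0. ] w 0.04270748454184018
```

View pics/w4.png

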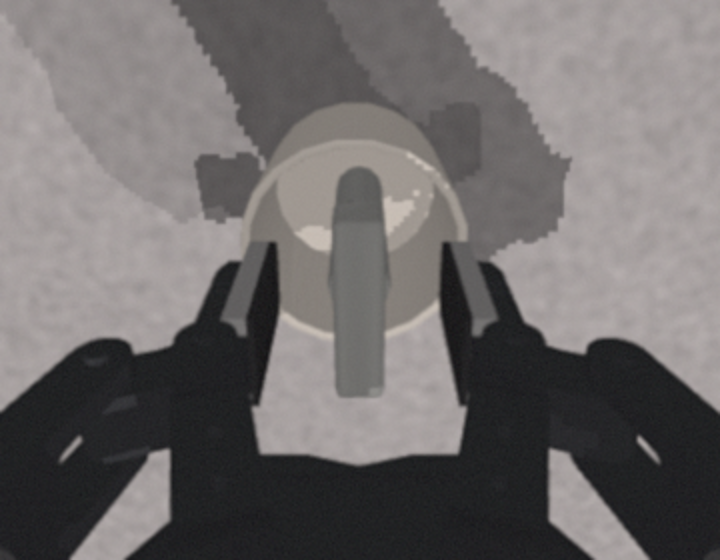

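The pin is standing in the tub, free between the open pads (bar at (360,300) in the crop). I'll retreat straight up.

>>> apply_moves(motion=[[[0,0,-0.2],[0,0,0]],[[0,0,-0.6],[0,0,0]],[[0,0,-1.2],[0,0,0]],[[0,0,-2.0],[0,0,0]],[[0,0,-3.0],[0,0,0]],[[0,0,-4.0],[0,0,0]],[[0,0,-4.7],[0,0,0]],[[0,0,-4.7],[0,0,0]],[[0,0,-4.7],[0,0,0]]])

```text
time: 15.63
tool_pos: [0.5381, 0.2955, 0.2034]
tool_rot: [0.002, 0.042, 0.999, 0.001]
force: [0.3, -0.8, -1.1]
width: 0.0426
```

```bash
python3 go.py .5378 .2945 .2 175.1;python3 - <<'E'
from h import *
c=cam('side');save(c,'s5.png',(150,410,90,420),2)
c=cam('wrist');W=cloud(c);z=W[...,2];m=(np.hypot(W[...,0]-.538,W[...,1]-.295)<.05)&(z>.06)&(z<.12)
print(np.nanmedian(z[m]),cv2.minAreaRect((W[m][:,:2]*1000).astype(np.float32)))
E
```

```text
shift [ 0.01 -0.03  0.11] turn [0.2 0.2 0.1] pos [0.5381 0.2955 0.2034] yaw 175.2 t 15.6333 q [-0.59  0.58  0.08  1.58 -0.06  0.98  1.  ] F [ 0.3 -0.8 -1.1] w 0.04261693341895341
0.0837583515600078 ((535.9961547851562, 295.7908020019531), (14.54712200164795, 47.229637145996094), 86.7301025390625)
```

View pics/s5.png

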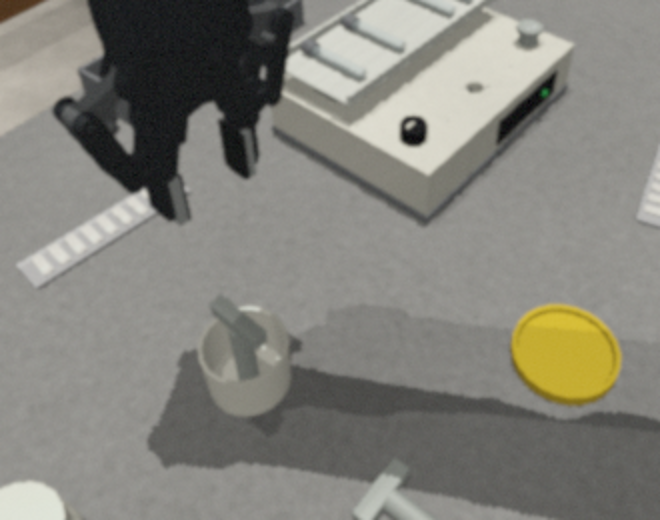

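The pin stands upright in the tub at (240,335) in the crop, with the bar top at 84 mm and the gripper clear. I'll hand it in.

```bash
python3 -c "
from plant import robot
print(robot.sign_off())"
```

```text
the job is handed in; nothing more can be done
None
```

The pin is out of the rocker and standing in the small white tub; I handed the job in at about 15.7 s of the 58 s allowed.

- **Twisting:** I gripped the T-bar at 45 N and pulled up while twisting 30° either side of its start, anticlockwise first. It crept up about 2 to 5 mm with each twist over six swings. The pull force read about 7–10 N after each swing.
- **Drawing out:** With the bar turned back to its starting direction and the pin about 32 mm up, I drew it straight out. Depth checks of the bar against the tool showed no slip in the grip; one reading just after the draw was about 1 mm off, and later ones matched again.
- **Placing:** I lowered it tip first until the tip was, by my estimate, at about the tub floor's height. The force reading showed no pressing when I let go, and then I backed straight up.
- **Last checks:** The bar top is at 84 mm, as expected for a pin standing on the 4 mm floor. It is centred in the tub to within about 2 mm, the bore is empty, and the gripper is about 12 cm clear.

No check failed. The only other disagreement was early on: the spotter's bore positions were off, so I took the pin's position from its bar in the depth images instead.

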